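# Find the rocking shower-waste cover and press it home

## Robot

A 6-joint arm with a two-finger parallel gripper is mounted at the origin on the work surface. World frame = base frame: x ahead of the robot, y to its left, z up, the work surface at z = 0. Lengths are in m, angles in rad, forces in N, time in s.
With the tool pointing down it reaches from about 0.425 to 0.95 m from the base axis. Payload 3.5 kg.
Tool frame: the origin (TCP) lies midway between the tips of the shut fingers; the grasp point (between the pads) lies 19 mm behind it; z points along the fingers, y is the line along which they close (so a half turn about z gives the same grasp; the last joint's range is limited). The gripper opens to 85 mm and grips with 20 to 120 N. Pads are 22 mm wide; open, the fingers measure 114 mm over their backs; the gripper's body (76 mm by 85 mm) begins 54 mm behind the grasp point. The pads swing forward as they close: fully open they stand 13 mm farther back than shut.
Start: joints at [-1.371, 0.286, 1.577, -0, 1.279, -0.15], TCP at [0.231, -0.634, 0.199] pointing down, gripper open.
Joint ranges: [-2.77, 2.77], [-0.9, 2.22], [0.21, 2.48], [-1.53, 4.67], [0.24, 2.81], [-2.84, 2.84]. Speed limits (rad/s): [2.79, 2.79, 3.14, 3.14, 3.14, 3.14].

## Interface

Orientations are given as a unit quaternion [x, y, z, w].
In Python, from plant import ctrl, cams, order gives the robot as it stands.
- The arm moves only by the tool move_arm, never from a script. Its argument "plan" is one flat list of numbers, 7 for each row, row after row: the shift along the world's x, y, z in mm, then the turn, a rotation vector about the world's x, y, z in degrees, then the finger opening in mm, from 0 to 85.4. A call has 1 to 12 rows; each row shifts and turns the commanded pose from where the row before left it; what a row does not reach is not made up. A row lasts 1/10 s, in which the tool goes at most 50 mm and 8.59 degrees, less where a joint would pass 70% of its speed; a pose out of reach is approached as far as the arm can. A call is refused whole if a number of a shift passes 50 or a number of a turn 8.59, either way. A call with a gripper value outside its range is refused whole. The fingers move at their own pace and stop on an object; "newtons" is the grip in N (left out, the last holds). Time passes only in rows, so rows that do not move let the fingers close. It gives the time, the measured TCP pose, the force, the opening and the grip force at its end, in the units of the state.
- ctrl.get_state(): the state, without advancing time (a new reading comes with each control period).
- cams.read_camera(name): name is "scene" or "top" or "wrist"; returns a dict with "color" (384x512x3 uint8, red, green, blue), "fov_y" (degrees; the focal length in pixels is half the picture's height over the tangent of half this angle, whatever the lens; pixels are square), "cx", "cy" (the principal point, pixels), "origin" and "orientation" of the camera in the world; the wrist camera has in their place "T_tool_cam" (4x4, takes a point from camera to tool coordinates, whose origin is the TCP and whose axes are the flange's). Camera axes: x right, y up, looking along -z (the intrinsics and any distortion apply to the point x, -y, -z); pixel columns grow to the right and rows downward; lengths in m; the calibration is good to about 2 mm. A picture is of the moment at which its call begins: read the wrist's pose just before it. There is no depth.
- order.sign_off(): hands the job in; it is judged then, once.
The state is a dict: "time": time; "qpos": joint angles; "dq": joint speeds; "joint_efforts": joint torques, N m; "eef_pos": TCP position; "tcp_rot": TCP orientation; "contact_force": force on the tool from outside, world axes, zero at the start; "wrist_torque": the same for the moment, N m; "opening": opening from 0.0 (shut) to 1.0 (fully open); "finger_force": force on a finger pad.
Only numpy, scipy, OpenCV 4.12 (cv2) and the standard library are available. Lean on these libraries where they do the work, as an engineer would, in place of code of your own. Each camera call takes 0.05 s, during which the arm holds its last target. There are 200 camera calls.

## Task

One of the four chrome covers has not been pushed home on its shower waste. Press lightly on the rims of the covers with a fingertip until you find the one that rocks, then press that cover down in the middle until it is fully home and sits level and solid like the others. Only touch and press the covers, gently, never lift one, and leave the other things on the shelf where they are.

Things in the scene. Friction and masses are not known exactly. Their poses are not given: they have to be found in the camera images.
- waste_a: one of four identical white plastic shower wastes, fixed, standing on the shelf liner. Origin: centre of its underside, z up. Round, 115 mm across its flange, whose upper face is 65 mm above the origin; a side outlet, about 60 mm in diameter at its nut, reaches 92 mm from the origin along +x, below 64 mm height.
- cover_a: push-fit chrome cover of waste_a, a shallow dome 110 mm across and 9 mm high on eight 5 mm feet at 45 mm radius; z is its own axis. Origin: on that axis, 24 mm below the crown; it rocks about this point. Fully home, the feet bear on the flange, the origin is 55 mm above the waste's origin and the cover gives nowhere. Three covers are home; one stands 4.5 to 6 mm too high and may lean.
- cover_a_top (a point): centre of cover_a's crown, 79 mm above the waste's origin when home; the rim's top edge is 4.5 mm lower. On the loose cover, about 1 N near the rim on any side tips it about 0.1 rad, till the feet there meet the flange; the far side rises; it stays as left. Pressing the rim will not drive it in; 8 to 12 N within 10 mm of the middle slides it home, where it stays.
- waste_b: one of four identical white plastic shower wastes, fixed, standing on the shelf liner. Origin: centre of its underside, z up. Round, 115 mm across its flange, whose upper face is 65 mm above the origin; a side outlet, about 60 mm in diameter at its nut, reaches 92 mm from the origin along +x, below 64 mm height.
- cover_b: push-fit chrome cover of waste_b, a shallow dome 110 mm across and 9 mm high on eight 5 mm feet at 45 mm radius; z is its own axis. Origin: on that axis, 24 mm below the crown; it rocks about this point. Fully home, the feet bear on the flange, the origin is 55 mm above the waste's origin and the cover gives nowhere. Three covers are home; one stands 4.5 to 6 mm too high and may lean.
- cover_b_top (a point): centre of cover_b's crown, 79 mm above the waste's origin when home; the rim's top edge is 4.5 mm lower. On the loose cover, about 1 N near the rim on any side tips it about 0.1 rad, till the feet there meet the flange; the far side rises; it stays as left. Pressing the rim will not drive it in; 8 to 12 N within 10 mm of the middle slides it home, where it stays.
- waste_c: one of four identical white plastic shower wastes, fixed, standing on the shelf liner. Origin: centre of its underside, z up. Round, 115 mm across its flange, whose upper face is 65 mm above the origin; a side outlet, about 60 mm in diameter at its nut, reaches 92 mm from the origin along +x, below 64 mm height.
- cover_c: push-fit chrome cover of waste_c, a shallow dome 110 mm across and 9 mm high on eight 5 mm feet at 45 mm radius; z is its own axis. Origin: on that axis, 24 mm below the crown; it rocks about this point. Fully home, the feet bear on the flange, the origin is 55 mm above the waste's origin and the cover gives nowhere. Three covers are home; one stands 4.5 to 6 mm too high and may lean.
- cover_c_top (a point): centre of cover_c's crown, 79 mm above the waste's origin when home; the rim's top edge is 4.5 mm lower. On the loose cover, about 1 N near the rim on any side tips it about 0.1 rad, till the feet there meet the flange; the far side rises; it stays as left. Pressing the rim will not drive it in; 8 to 12 N within 10 mm of the middle slides it home, where it stays.
- waste_d: one of four identical white plastic shower wastes, fixed, standing on the shelf liner. Origin: centre of its underside, z up. Round, 115 mm across its flange, whose upper face is 65 mm above the origin; a side outlet, about 60 mm in diameter at its nut, reaches 92 mm from the origin along +x, below 64 mm height.
- cover_d: push-fit chrome cover of waste_d, a shallow dome 110 mm across and 9 mm high on eight 5 mm feet at 45 mm radius; z is its own axis. Origin: on that axis, 24 mm below the crown; it rocks about this point. Fully home, the feet bear on the flange, the origin is 55 mm above the waste's origin and the cover gives nowhere. Three covers are home; one stands 4.5 to 6 mm too high and may lean.
- cover_d_top (a point): centre of cover_d's crown, 79 mm above the waste's origin when home; the rim's top edge is 4.5 mm lower. On the loose cover, about 1 N near the rim on any side tips it about 0.1 rad, till the feet there meet the flange; the far side rises; it stays as left. Pressing the rim will not drive it in; 8 to 12 N within 10 mm of the middle slides it home, where it stays.
- pliers: steel pliers with two blue handles, loose, 219 mm long, 67 mm over the handles, 16 mm high, lying flat with the jaws towards its +x. Bystander. Origin: on the liner, on its centre line, 86 mm behind the jaw tips.
- cartridge: mixer cartridge, loose, a stainless cylinder 35 mm across with a square spindle on top, 60 mm high, standing. Bystander. Origin: centre of its underside.
- bottle_trap: white plastic bottle trap, loose, 70 mm across, 144 mm high, standing, side outlet reaching 67 mm along its +x at 92 mm height. Bystander. Origin: centre of its underside.
- flush_plate: chrome flush plate with two push buttons, loose, 165 mm (x) by 245 mm (y) by 14 mm, lying flat. Bystander. Origin: centre of its underside.

How it is judged:
On the way:
1. the loose cover, still standing too high, rocks under a fingertip on its rim (tipped by more than 0.06 rad) (((angle between cover_a_top's own z axis and vertical above 0.06 rad and z of cover_a_top in the frame of waste_a above 0.0815 m) or (angle between cover_b_top's own z axis and vertical above 0.06 rad and z of cover_b_top in the frame of waste_b above 0.0815 m) or (angle between cover_c_top's own z axis and vertical above 0.06 rad and z of cover_c_top in the frame of waste_c above 0.0815 m) or (angle between cover_d_top's own z axis and vertical above 0.06 rad and z of cover_d_top in the frame of waste_d above 0.0815 m))), for 0.05 s.
At the end, for the whole second after the job is handed in: Every cover is home: its crown no more than 1.5 mm above its seated height of 79 mm over the waste's origin, and level within 0.03 rad (z of cover_a_top in the frame of waste_a between 0.0765 and 0.0805 m and angle between each of cover_a_top, cover_b_top, cover_c_top, cover_d_top's own z axis and vertical below 0.03 rad and z of cover_b_top in the frame of waste_b between 0.0765 and 0.0805 m and z of cover_c_top in the frame of waste_c between 0.0765 and 0.0805 m and z of cover_d_top in the frame of waste_d between 0.0765 and 0.0805 m); the robot touches nothing.
It fails at once if a cover is lifted (its crown more than 9 mm above its seated height) (z of cover_a_top in the frame of waste_a above 0.088 m or z of cover_b_top in the frame of waste_b above 0.088 m or z of cover_c_top in the frame of waste_c above 0.088 m or z of cover_d_top in the frame of waste_d above 0.088 m).
It fails at once if a cover is pressed with more than 60 N (contact force between the fingers and cover_a above 60 N or contact force between the fingers and cover_b above 60 N or contact force between the fingers and cover_c above 60 N or contact force between the fingers and cover_d above 60 N).
It fails at once if pliers, cartridge, bottle trap or flush plate is moved by more than 20 mm (distance of any of pliers, cartridge, bottle_trap, flush_plate from where it was at the start of the episode above 0.02 m).
It also fails if it takes over 51 s, if anything falls off the work surface, if the arm or the gripper's body presses on something with over 40 N, if the wrist force passes 120 N, or if a joint passes its speed limit or range.

## Working session

There is one attempt and no reset: what is moved stays moved. The work goes in short steps, Python scripts to look and compute and a tool call to move; the robot and the scene stay as the last step left them, time stands still between calls to the robot, and variables do not carry over. Pictures are saved under pics/ and viewed, at most 10 in all, crops included, and the job is handed in when it is done.

Besides the shell and the picture viewer there is one more tool, called as name(argument=value, ...) on one line, values as JSON. move_arm: Moves the arm, as the interface text tells. Its arguments: {"type":"object","properties":{"plan":{"type":"array","items":{"type":"number"}},"newtons":{"type":"number"}},"required":["plan"]}

```bash
mkdir -p pics
cat > h.py <<'E'
import numpy as np, cv2
from scipy.spatial.transform import Rotation as R
from plant import ctrl, cams, order
def cam(n):
    s=ctrl.get_state(); c=cams.read_camera(n)
    if n=="wrist":
        T=np.eye(4);T[:3,:3]=R.from_quat(s["tcp_rot"]).as_matrix();T[:3,3]=s["eef_pos"]
        M=T@c["T_tool_cam"]; c["o"]=M[:3,3]; c["R"]=M[:3,:3]
    else:
        c["o"]=np.array(c["origin"]); c["R"]=R.from_quat(c["orientation"]).as_matrix()
    c["f"]=c["color"].shape[0]/2/np.tan(np.radians(c["fov_y"])/2)
    return c
def ray(c,u,v,z):
    d=c["R"]@np.array([(u-c["cx"])/c["f"],-(v-c["cy"])/c["f"],-1])
    return c["o"]+d*(z-c["o"][2])/d[2]
def proj(c,p):
    q=c["R"].T@(np.array(p)-c["o"]); return c["cx"]+c["f"]*q[0]/-q[2], c["cy"]-c["f"]*q[1]/-q[2]
def save(c,n): cv2.imwrite("pics/"+n+".png",c["color"][:,:,::-1])
E
python3 - <<'E'
from h import *
import numpy as np
s=ctrl.get_state();print(s)
ims=[]
for n in ("scene","top"):
    c=cam(n); ims.append(c["color"]); print(n,{k:v for k,v in c.items() if k!="color"})
    save(c,n)
E
```

```text
{'time': 0.0, 'qpos': array([-1.37100708e+00,  2.87211277e-01,  1.57819304e+00,  1.37599000e-05,
        1.27862746e+00, -1.50029062e-01]), 'dq': array([ 0.00178274, -0.00072842, -0.00124747, -0.00142364,  0.00140536,
       -0.00063942]), 'joint_efforts': array([ 9.64218889e-04, -4.05973077e+01, -2.92627752e+01, -1.24029739e-04,
        5.73988058e-03,  1.37417902e-05]), 'eef_pos': array([ 0.23120344, -0.63337183,  0.1975082 ]), 'tcp_rot': array([ 9.84741966e-01,  1.74016588e-01, -2.37557061e-05, -1.21934643e-03]), 'contact_force': array([0.51751695, 0.71155438, 0.60967238]), 'wrist_torque': array([ 0.0227367 ,  0.02049526, -0.00691209]), 'finger_force': 0.0, 'opening': 0.9992098780328322}
scene {'fov_y': 46.140489513077476, 'cx': 254.93384409882643, 'cy': 183.67068222755054, 'origin': array([1.0169171 , 0.79289453, 0.76541865]), 'orientation': array([0.11277247, 0.42636364, 0.87025   , 0.21945696]), 'o': array([1.0169171 , 0.79289453, 0.76541865]), 'R': array([[-0.87824203, -0.28580067,  0.38341743],
       [ 0.478129  , -0.54010538,  0.69258851],
       [ 0.00914355,  0.79158333,  0.61099283]]), 'f': np.float64(450.78626390734206)}
top {'fov_y': 43.16617531878624, 'cx': 254.8852569603522, 'cy': 197.1278118395311, 'origin': array([0.39724253, 0.02132851, 1.36417104]), 'orientation': array([-0.05040194,  0.06122947,  0.71168625, -0.69800664]), 'o': array([0.39724253, 0.02132851, 1.36417104]), 'R': array([[-0.02049274,  0.9873513 , -0.15721789],
       [-0.99969563, -0.01807536,  0.01679056],
       [ 0.01373641,  0.15751412,  0.98742119]]), 'f': np.float64(485.3551647980092)}
```

View pics/top.png

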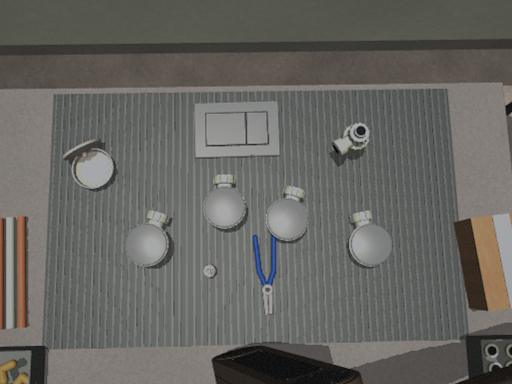

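View pics/scene.png

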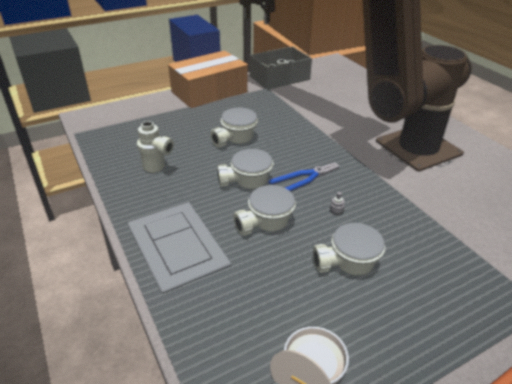

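The top view shows covers at about (147,245), (224,207), (287,218) and (370,244). The pliers lie between the two right-hand ones, with the cartridge at (209,271). Next I'll triangulate the centres and enlarge the scene view.

```bash
cat > m.py <<'E'
from h import *
c=cam("top"); s=cam("scene")
P=[(147,245),(224,207),(287,218),(370,244)]; S=[(358,248),(270,208),(250,166),(238,124)]
def D(c,u,v):
    d=c["R"]@np.array([(u-c["cx"])/c["f"],-(v-c["cy"])/c["f"],-1]);return d/np.linalg.norm(d)
hsv=cv2.cvtColor(c["color"],cv2.COLOR_RGB2HSV)
for (u,v),(a,b) in zip(P,S):
    # bright low-sat disc incl. flange: contour minus outlet by opening
    m=(cv2.inRange(hsv,(0,0,112),(180,70,255)));m2=np.zeros_like(m);cv2.circle(m2,(u,v),34,255,-1);m&=m2
    m=cv2.morphologyEx(m,cv2.MORPH_OPEN,cv2.getStructuringElement(2,(25,25)))
    k,_=cv2.findContours(m,0,1);k=max(k,key=cv2.contourArea);e=cv2.minEnclosingCircle(k)
    el=cv2.fitEllipse(k)
    d1=D(c,*el[0]);d2=D(s,a,b);A=np.c_[d1,-d2];t=np.linalg.lstsq(A,s["o"]-c["o"],rcond=None)[0]
    p1=c["o"]+t[0]*d1;p2=s["o"]+t[1]*d2
    print(el,"tri",p1.round(4),(p1-p2).round(4),"z.075:",ray(c,*el[0],.075).round(4), "scene z.079",ray(s,a,b,.079).round(4))
rows=[np.hstack([cv2.resize(s["color"][b-32:b+38,a-50:a+40],(396,300),interpolation=cv2.INTER_CUBIC) for a,b in S[i:i+2]]) for i in (0,2)]
cv2.imwrite("pics/crops.png",np.vstack(rows)[:,:,::-1])
E
python3 m.py
```

```text
((145.43069458007812, 244.6388702392578), (39.24724197387695, 41.38475799560547), 42.609561920166016) tri [0.4821 0.2951 0.0553] [-0.0002  0.0002  0.    ] z.075: [0.4808 0.291  0.075 ] scene z.079 [0.5002 0.3116 0.079 ]
((223.1523895263672, 207.51913452148438), (39.36281204223633, 40.80928039550781), 38.88913345336914) tri [0.5793 0.0862 0.05  ] [-0.0027  0.0019 -0.0003] z.075: [0.5759 0.085  0.075 ] scene z.079 [0.5995 0.1127 0.079 ]
((285.831787109375, 218.70101928710938), (39.939414978027344, 41.762149810791016), 99.83344268798828) tri [ 0.5447 -0.0836  0.0568] [-0.0022  0.0014 -0.0004] z.075: [ 0.5426 -0.0821  0.075 ] scene z.079 [ 0.5613 -0.0579  0.079 ]
((370.67193603515625, 243.75042724609375), (38.15436553955078, 41.99654769897461), 150.0740966796875) tri [ 0.4727 -0.3116  0.052 ] [ 0.0032 -0.002   0.0007] z.075: [ 0.4714 -0.3058  0.075 ] scene z.079 [ 0.4908 -0.2668  0.079 ]
```

View pics/crops.png

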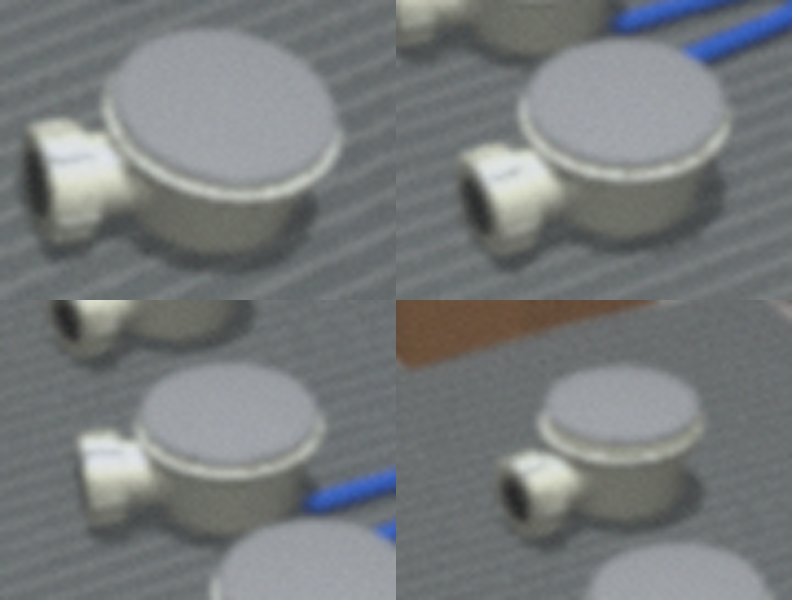

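The bottom-right crop, the cover at world y ≈ -0.31, stands visibly higher above its flange than the others. I'll go there first, with the fingers shut.

move_arm(plan=[25,37,5,0,0,0,0,25,37,5,0,0,0,0,25,37,5,0,0,0,0,25,37,5,0,0,0,0,25,37,5,0,0,0,0,25,37,5,0,0,0,0,25,37,5,0,0,0,0,25,37,5,0,0,0,0,0,0,0,0,0,0,0,0,0,0,0,0,0,0])

```text
time: 1.2
eef_pos: [0.4317, -0.3375, 0.239]
tcp_rot: [0.985, 0.175, -0.0, 0.0]
contact_force: [0.3, -0.2, 0.3]
opening: 0.0
finger_force: 0.0
```

Run:
```python
from h import *
c=cam("wrist"); save(c,"w1"); print(c["T_tool_cam"].round(3),c["o"],c["R"].round(3),c["f"]); s=ctrl.get_state();print(s["eef_pos"],s["contact_force"],proj(c,(.47,-.31,.079)))
```

```text
[[ 0.     0.945  0.326  0.084]
 [ 1.    -0.    -0.001  0.   ]
 [-0.001  0.326 -0.945 -0.175]
 [ 0.     0.     0.     1.   ]] [ 0.51055268 -0.30868229  0.41394777] [[ 0.345  0.887  0.306]
 [-0.939  0.326  0.114]
 [ 0.001 -0.326  0.945]] 324.8410842764337
[ 0.43110416 -0.33827601  0.23873563] [ 0.10345652 -0.28845322 -0.12332199] (np.float64(241.1743466205598), np.float64(119.43601900362802))
```

View pics/w1.png

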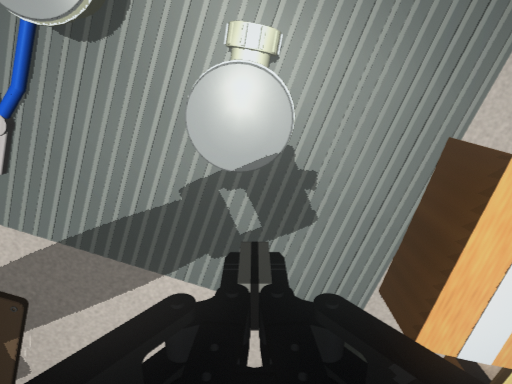

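The wrist view puts the cover centre near pixel (240,117), which is about (0.472,-0.309) in world coordinates. I'll probe its outer rim on the -y side.

move_arm(plan=[14,-4,-30,0,0,0,0,14,-4,-36,0,0,0,0,14,-4,-36,0,0,0,0,14,-4,-34,0,0,0,0,0,0,-6,0,0,0,0,0,0,0,0,0,0,0,0,0,-2,0,0,0,0,0,0,-2,0,0,0,0])

```text
time: 2.05
eef_pos: [0.4879, -0.3556, 0.0955]
tcp_rot: [0.985, 0.174, 0.001, 0.002]
contact_force: [-0.6, 0.4, 0.7]
opening: 0.003
finger_force: 0.0
```

move_arm(plan=[0,0,-1.5,0,0,0,0,0,0,-1.5,0,0,0,0,0,0,0,0,0,0,0])

```text
time: 2.35
eef_pos: [0.4873, -0.3541, 0.0903]
tcp_rot: [0.985, 0.174, 0.0, 0.0]
contact_force: [0.0, 0.3, 0.0]
opening: -0.002
finger_force: 0.0
```

move_arm(plan=[0,0,-1,0,0,0,0,0,0,-1,0,0,0,0,0,0,0,0,0,0,0])

```text
time: 2.65
eef_pos: [0.4873, -0.3539, 0.0877]
tcp_rot: [0.985, 0.174, -0.0, -0.0]
contact_force: [-1.0, -0.7, 0.3]
opening: 0.003
finger_force: 0.0
```

move_arm(plan=[0,0,-1,0,0,0,0,0,0,-1,0,0,0,0,0,0,0,0,0,0,0])

```text
time: 2.95
eef_pos: [0.4872, -0.354, 0.0857]
tcp_rot: [0.985, 0.174, -0.0, -0.0]
contact_force: [0.1, -1.0, 0.2]
opening: 0.005
finger_force: 0.0
```

move_arm(plan=[0,0,-1,0,0,0,0,0,0,-1,0,0,0,0,0,0,0,0,0,0,0])

```text
time: 3.25
eef_pos: [0.4873, -0.354, 0.0837]
tcp_rot: [0.985, 0.174, -0.0, -0.0]
contact_force: [-0.2, -0.4, 0.7]
opening: -0.004
finger_force: 0.0
```

move_arm(plan=[0,0,-1,0,0,0,0,0,0,-1,0,0,0,0,0,0,0,0,0,0,0])

```text
time: 3.55
eef_pos: [0.4872, -0.354, 0.0817]
tcp_rot: [0.985, 0.174, -0.0, -0.0]
contact_force: [-0.8, -0.0, -0.3]
opening: -0.005
finger_force: 0.0
```

move_arm(plan=[0,0,-1,0,0,0,0,0,0,0,0,0,0,0])

```text
time: 3.75
eef_pos: [0.4873, -0.354, 0.0808]
tcp_rot: [0.985, 0.174, -0.0, -0.0]
contact_force: [0.2, -0.7, 0.3]
opening: 0.0
finger_force: 0.0
```

move_arm(plan=[0,0,-1,0,0,0,0,0,0,0,0,0,0,0])

```text
time: 3.95
eef_pos: [0.4873, -0.354, 0.0798]
tcp_rot: [0.985, 0.174, -0.0, -0.0]
contact_force: [-0.2, -0.0, -0.5]
opening: 0.004
finger_force: 0.0
```

move_arm(plan=[0,0,-1,0,0,0,0,0,0,0,0,0,0,0])

```text
time: 4.15
eef_pos: [0.4873, -0.354, 0.0788]
tcp_rot: [0.985, 0.174, -0.0, -0.0]
contact_force: [-1.0, 1.0, -0.8]
opening: -0.001
finger_force: 0.0
```

move_arm(plan=[0,0,-1,0,0,0,0,0,0,0,0,0,0,0])

```text
time: 4.35
eef_pos: [0.4873, -0.354, 0.0778]
tcp_rot: [0.985, 0.174, -0.0, -0.0]
contact_force: [-0.4, 0.1, 0.5]
opening: 0.002
finger_force: 0.0
```

Run:
```python
from h import *
c=cam("wrist"); s=cam("scene")
a=cv2.resize(s["color"][90:160,188:278],(396,300),interpolation=cv2.INTER_CUBIC)
b=cv2.resize(c["color"][130:330,124:388],(396,300))
cv2.imwrite("pics/r1.png",np.hstack([a,b])[:,:,::-1]); print([ctrl.get_state()["contact_force"].round(2)])
```

```text
[array([0.16, 0.14, 0.45])]
```

View pics/r1.png

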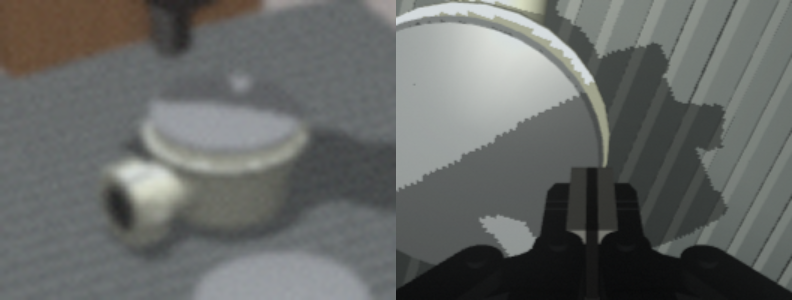

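The crop shows the fingertip just above the rim on the far side, with a clear gap under the cover towards the outlet. It hasn't made contact yet, so I'll keep going down.

move_arm(plan=[0,0,-1,0,0,0,0,0,0,0,0,0,0,0])

```text
time: 4.65
eef_pos: [0.4873, -0.354, 0.0768]
tcp_rot: [0.985, 0.174, -0.0, -0.0]
contact_force: [-0.6, 0.2, -0.4]
opening: 0.002
finger_force: 0.0
```

move_arm(plan=[0,0,-1,0,0,0,0,0,0,0,0,0,0,0])

```text
time: 4.85
eef_pos: [0.4873, -0.354, 0.0757]
tcp_rot: [0.985, 0.174, -0.0, -0.0]
contact_force: [-0.2, -0.0, 1.0]
opening: 0.005
finger_force: 0.0
```

move_arm(plan=[0,0,-1,0,0,0,0,0,0,0,0,0,0,0])

```text
time: 5.05
eef_pos: [0.4873, -0.354, 0.0748]
tcp_rot: [0.985, 0.174, -0.0, -0.0]
contact_force: [-0.3, 0.4, 0.1]
opening: -0.0
finger_force: 0.0
```

move_arm(plan=[0,0,-1,0,0,0,0,0,0,0,0,0,0,0])

```text
time: 5.25
eef_pos: [0.4873, -0.354, 0.0737]
tcp_rot: [0.985, 0.174, -0.0, -0.0]
contact_force: [0.3, -0.9, 1.2]
opening: 0.002
finger_force: 0.0
```

Run:
```python
from h import *
c=cam("wrist"); save(c,"w2"); 
s=cam("scene"); e=ctrl.get_state(); print(proj(s,e["eef_pos"]),proj(s,(.472,-.309,.084)),e["contact_force"])
cv2.imwrite("pics/s2.png",s["color"][:,:,::-1])
```

```text
(np.float64(226.48846171014088), np.float64(112.7473682119991)) (np.float64(237.2361802280978), np.float64(115.0097735453175)) [-0.28820027  0.07337126 -0.06311142]
```

View pics/w2.png

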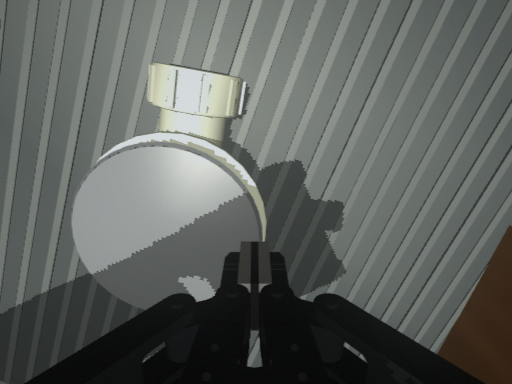

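Run:
```python
from h import *
c=cam("wrist"); e=ctrl.get_state()["eef_pos"]
for z in (.075,.08,.085): print(z,ray(c,167.5,227,z),[ray(c,*p,z).round(4) for p in ((72,222),(263,232),(167,143))])
print(e,proj(c,e))
```

```text
0.075 [ 0.47163624 -0.30597076  0.075     ] [array([ 0.4556, -0.2527,  0.075 ]), array([ 0.4878, -0.3599,  0.075 ]), array([ 0.5197, -0.2927,  0.075 ])]
0.08 [ 0.47435668 -0.30653608  0.08      ] [array([ 0.4588, -0.2548,  0.08  ]), array([ 0.4901, -0.3589,  0.08  ]), array([ 0.5211, -0.2937,  0.08  ])]
0.085 [ 0.47707713 -0.3071014   0.085     ] [array([ 0.462 , -0.2569,  0.085 ]), array([ 0.4924, -0.3579,  0.085 ]), array([ 0.5224, -0.2946,  0.085 ])]
[ 0.48734434 -0.35408502  0.07390525] (np.float64(253.5060107082122), np.float64(228.8672259248791))
```

move_arm(plan=[0,0,-1,0,0,0,0,0,0,0,0,0,0,0])

```text
time: 5.6
eef_pos: [0.4873, -0.354, 0.0728]
tcp_rot: [0.985, 0.174, -0.0, -0.0]
contact_force: [-0.3, 0.4, 0.4]
opening: 0.002
finger_force: 0.0
```

move_arm(plan=[0,0,-1,0,0,0,0,0,0,0,0,0,0,0])

```text
time: 5.8
eef_pos: [0.4873, -0.354, 0.0718]
tcp_rot: [0.985, 0.174, -0.0, -0.0]
contact_force: [0.1, 0.6, -1.3]
opening: -0.003
finger_force: 0.0
```

move_arm(plan=[0,0,-1,0,0,0,0,0,0,0,0,0,0,0])

```text
time: 6.0
eef_pos: [0.4873, -0.354, 0.0707]
tcp_rot: [0.985, 0.174, -0.0, -0.0]
contact_force: [0.4, -0.1, 0.3]
opening: -0.002
finger_force: 0.0
```

Run:
```python
from h import *
c=cam("wrist"); s=cam("scene"); t=cam("top")
a=cv2.resize(s["color"][90:160,188:278],(396,300),interpolation=cv2.INTER_CUBIC)
b=cv2.resize(c["color"][130:330,124:388],(396,300))
o=cv2.resize(cv2.imread("pics/s2.png")[90:160,188:278,::-1],(396,300),interpolation=cv2.INTER_CUBIC)
tt=cv2.resize(t["color"][205:280,325:424],(396,300),interpolation=cv2.INTER_CUBIC)
cv2.imwrite("pics/r3.png",np.vstack([np.hstack([a,b]),np.hstack([o,tt])])[:,:,::-1])
```

```text
(no output)
```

View pics/r3.png

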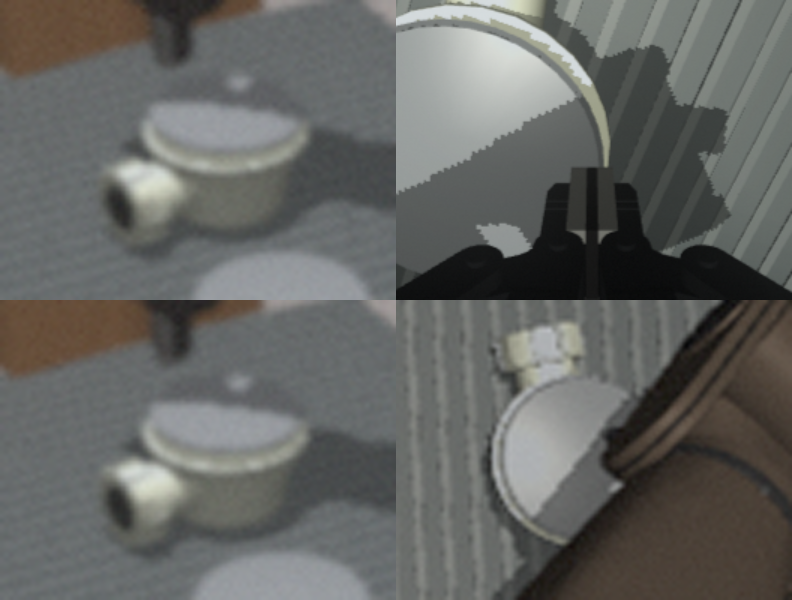

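Run:
```python
from h import *
c=cam("wrist"); s=cam("scene");st=ctrl.get_state(); e=st["eef_pos"];M=R.from_quat(st["tcp_rot"]).as_matrix()
for x in (-.011,0,.011):
  for d in (0,.01,.02,.03):
    p=e+M@np.array([x,0,-d]); print(x,d,np.round(proj(c,p)),np.round(proj(s,p)))
g=c["color"][215:262,253].astype(int); print(g.tolist())
print(s["color"][96:120,226].tolist()); print(st["qpos"])
```

```text
-0.011 0 [254. 245.] [229. 112.]
-0.011 0.01 [254. 254.] [229. 109.]
-0.011 0.02 [253. 263.] [229. 107.]
-0.011 0.03 [253. 273.] [229. 104.]
0 0 [254. 229.] [226. 114.]
0 0.01 [253. 237.] [226. 111.]
0 0.02 [253. 245.] [226. 108.]
0 0.03 [253. 255.] [226. 105.]
0.011 0 [254. 212.] [224. 115.]
0.011 0.01 [253. 219.] [224. 112.]
0.011 0.02 [253. 226.] [224. 109.]
0.011 0.03 [253. 235.] [224. 106.]
[[95, 99, 98], [95, 97, 96], [95, 98, 96], [95, 98, 97], [95, 98, 96], [94, 97, 95], [93, 96, 94], [94, 97, 95], [93, 97, 96], [93, 97, 95], [93, 96, 95], [93, 95, 94], [93, 95, 95], [92, 96, 94], [92, 95, 94], [92, 95, 94], [91, 94, 94], [91, 94, 93], [91, 94, 93], [90, 94, 93], [90, 93, 91], [90, 94, 92], [90, 93, 92], [89, 92, 91], [90, 93, 92], [86, 89, 88], [63, 65, 63], [23, 25, 23], [23, 24, 24], [24, 24, 22], [25, 25, 24], [23, 24, 23], [22, 23, 23], [21, 22, 22], [22, 22, 21], [23, 24, 23], [22, 23, 23], [21, 22, 21], [22, 22, 22], [23, 23, 22], [21, 20, 21], [19, 21, 20], [19, 20, 19], [20, 21, 21], [21, 21, 22], [20, 21, 20], [20, 19, 20]]
[[64, 64, 61], [64, 63, 63], [65, 64, 63], [65, 63, 64], [69, 67, 66], [64, 66, 63], [63, 65, 62], [70, 68, 65], [77, 77, 75], [83, 84, 84], [97, 99, 99], [104, 108, 109], [101, 104, 105], [95, 99, 101], [97, 97, 100], [98, 99, 102], [100, 98, 101], [112, 111, 117], [132, 136, 139], [148, 151, 156], [152, 153, 159], [149, 152, 158], [153, 157, 161], [151, 154, 158]]
[-7.96609577e-01  2.64048914e-01  1.85361221e+00 -2.39231536e-06
  1.02388310e+00  4.24361973e-01]
```

Both views show the fingertip 15 to 30 mm short of the reported TCP, which explains why there's no contact. I'll keep descending in small steps and watch the force.

move_arm(plan=[0,0,-1,0,0,0,0,0,0,-1,0,0,0,0,0,0,-1,0,0,0,0,0,0,0,0,0,0,0])

```text
time: 6.65
eef_pos: [0.4872, -0.354, 0.0677]
tcp_rot: [0.985, 0.174, -0.0, -0.0]
contact_force: [0.3, 0.2, 0.2]
opening: 0.0
finger_force: 0.0
```

move_arm(plan=[0,0,-1,0,0,0,0,0,0,-1,0,0,0,0,0,0,-1,0,0,0,0,0,0,0,0,0,0,0])

```text
time: 7.05
eef_pos: [0.4872, -0.354, 0.0647]
tcp_rot: [0.985, 0.174, -0.0, -0.0]
contact_force: [0.2, -0.0, -0.5]
opening: 0.001
finger_force: 0.0
```

move_arm(plan=[0,0,-1,0,0,0,0,0,0,-1,0,0,0,0,0,0,0,0,0,0,0])

```text
time: 7.35
eef_pos: [0.4873, -0.354, 0.0627]
tcp_rot: [0.985, 0.174, -0.0, -0.0]
contact_force: [-0.5, 0.5, -1.6]
opening: 0.001
finger_force: 0.0
```

```bash
cat > tip.py <<'E'
from h import *
s=cam("scene");w=cam("wrist");e=ctrl.get_state()
o=cv2.imread("pics/s2.png")[:,:,::-1].astype(int);d=np.abs(s["color"].astype(int)-o).sum(2)
print("tip scene rows",[ (u,int(np.where(s["color"][85:125,u].sum(1)<235)[0].max()+85) if (s["color"][85:125,u].sum(1)<235).any() else None) for u in (222,224,226,228,230)])
print("diff rows",[int(d[r,205:275].mean()) for r in range(98,140,2)])
g=w["color"][200:262,246:262].mean((1,2)); print("wrist",g[20:62:2].round().tolist())
print(e["contact_force"].round(1),e["eef_pos"].round(4),e["time"])
cv2.imwrite("pics/now.png",np.hstack([cv2.resize(s["color"][85:155,188:278],(396,300),interpolation=cv2.INTER_CUBIC),cv2.resize(w["color"][130:330,124:388],(396,300))])[:,:,::-1])
E
python3 tip.py
```

```text
tip scene rows [(222, 99), (224, 105), (226, 106), (228, 107), (230, 105)]
diff rows [6, 6, 9, 14, 15, 8, 6, 5, 6, 8, 5, 6, 5, 5, 6, 5, 5, 5, 6, 5, 6]
wrist [99.0, 98.0, 95.0, 94.0, 91.0, 89.0, 88.0, 88.0, 88.0, 87.0, 84.0, 40.0, 41.0, 41.0, 40.0, 40.0, 39.0, 39.0, 38.0, 38.0, 37.0]
[ 0.3  0.2 -0.1] [ 0.4873 -0.3541  0.0629] 7.45
```

move_arm(plan=[0,0,-1,0,0,0,0,0,0,-1,0,0,0,0,0,0,-1,0,0,0,0,0,0,-1,0,0,0,0,0,0,0,0,0,0,0])

```text
time: 7.95
eef_pos: [0.4872, -0.354, 0.0587]
tcp_rot: [0.985, 0.174, -0.0, -0.0]
contact_force: [-0.6, 0.6, -0.4]
opening: 0.004
finger_force: 0.0
```

move_arm(plan=[0,0,-1,0,0,0,0,0,0,-1,0,0,0,0,0,0,0,0,0,0,0])

```text
time: 8.25
eef_pos: [0.4873, -0.354, 0.0567]
tcp_rot: [0.985, 0.174, -0.0, -0.0]
contact_force: [-0.1, -0.3, 1.0]
opening: -0.0
finger_force: 0.0
```

move_arm(plan=[0,0,-1,0,0,0,0,0,0,-1,0,0,0,0,0,0,0,0,0,0,0])

```text
time: 8.55
eef_pos: [0.4872, -0.354, 0.0547]
tcp_rot: [0.985, 0.174, -0.0, -0.0]
contact_force: [-0.1, -0.0, -0.0]
opening: 0.001
finger_force: 0.0
```

```bash
python3 tip.py
```

```text
tip scene rows [(222, 99), (224, 107), (226, 108), (228, 109), (230, 108)]
diff rows [16, 8, 9, 17, 21, 18, 8, 5, 10, 9, 5, 7, 7, 6, 6, 5, 5, 5, 6, 6, 7]
wrist [107.0, 104.0, 101.0, 98.0, 96.0, 93.0, 92.0, 89.0, 87.0, 86.0, 84.0, 41.0, 41.0, 41.0, 40.0, 40.0, 40.0, 39.0, 38.0, 38.0, 37.0]
[-0.1  0.1 -0.6] [ 0.4873 -0.3541  0.0549] 8.65
```

View pics/now.png

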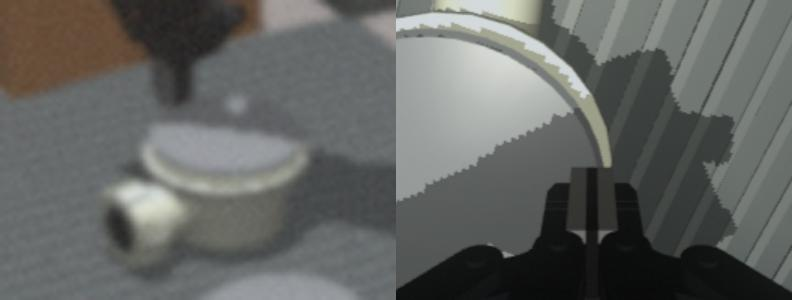

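The tip hangs close above the far rim and the cover hasn't moved. I'll shift 4 mm inwards and keep descending.

move_arm(plan=[-1.5,4,-1,0,0,0,0,0,0,-1,0,0,0,0,0,0,0,0,0,0,0])

```text
time: 8.95
eef_pos: [0.4859, -0.3501, 0.053]
tcp_rot: [0.985, 0.174, 0.0, 0.0]
contact_force: [0.1, -0.2, -0.8]
opening: -0.001
finger_force: 0.3
```

move_arm(plan=[0,0,-1,0,0,0,0,0,0,-1,0,0,0,0,0,0,0,0,0,0,0])

```text
time: 9.25
eef_pos: [0.4861, -0.3506, 0.0512]
tcp_rot: [0.985, 0.174, 0.0, 0.001]
contact_force: [0.2, -1.5, 1.3]
opening: -0.0
finger_force: 0.7
```

move_arm(plan=[0,0,-1,0,0,0,0,0,0,-1,0,0,0,0,0,0,0,0,0,0,0])

```text
time: 9.55
eef_pos: [0.486, -0.3502, 0.0489]
tcp_rot: [0.985, 0.174, 0.0, 0.0]
contact_force: [1.1, -0.9, 0.9]
opening: 0.002
finger_force: 0.8
```

```bash
python3 tip.py
```

```text
tip scene rows [(222, 100), (224, 107), (226, 111), (228, 111), (230, 111)]
diff rows [28, 18, 11, 17, 24, 26, 19, 10, 23, 10, 10, 15, 29, 31, 20, 23, 8, 5, 6, 7, 8]
wrist [89.0, 89.0, 89.0, 88.0, 88.0, 88.0, 88.0, 88.0, 87.0, 87.0, 84.0, 39.0, 39.0, 39.0, 39.0, 39.0, 38.0, 38.0, 37.0, 36.0, 36.0]
[ 1.1 -1.9  1.6] [ 0.4859 -0.3501  0.0489] 9.65
```

View pics/now.png

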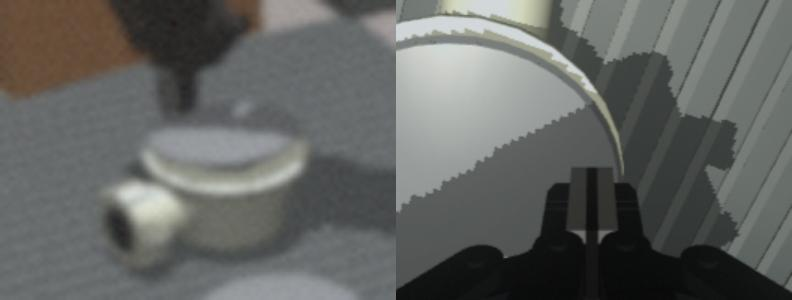

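The cover is now tipping under the finger: its near-right side has risen. So it's confirmed loose, and the real tip sits about 24 mm above the reported TCP.

move_arm(plan=[0,0,-1,0,0,0,0,0,0,0,0,0,0,0])

```text
time: 9.85
eef_pos: [0.4862, -0.3502, 0.0484]
tcp_rot: [0.985, 0.174, 0.0, 0.0]
contact_force: [1.5, -0.3, 3.2]
opening: 0.001
finger_force: 1.5
```

move_arm(plan=[0,0,-0.7,0,0,0,0,0,0,0,0,0,0,0])

```text
time: 10.05
eef_pos: [0.4865, -0.3503, 0.0481]
tcp_rot: [0.985, 0.174, 0.001, 0.0]
contact_force: [0.8, -0.8, 5.0]
opening: -0.003
finger_force: 2.4
```

```bash
python3 tip.py
```

```text
tip scene rows [(222, 100), (224, 109), (226, 111), (228, 111), (230, 111)]
diff rows [30, 21, 12, 17, 23, 26, 17, 12, 28, 15, 10, 17, 27, 29, 19, 20, 8, 5, 6, 7, 10]
wrist [89.0, 89.0, 89.0, 88.0, 88.0, 88.0, 87.0, 87.0, 87.0, 87.0, 84.0, 39.0, 39.0, 39.0, 39.0, 39.0, 38.0, 37.0, 36.0, 36.0, 36.0]
[ 1.2 -0.7  4.2] [ 0.4865 -0.3503  0.0481] 10.15
```

The force is up to 5 N, so the feet have met the flange and the cover is tipped to its stop. I'll lift, move over the middle and press.

move_arm(plan=[0,0,11,0,0,0,0,0,0,11,0,0,0,0,-7,21,0,0,0,0,0,-7,21,0,0,0,0,0,0,0,0,0,0,0,0,0,0,-4,0,0,0,0,0,0,-3,0,0,0,0,0,0,0,0,0,0,0])

```text
time: 10.95
eef_pos: [0.4717, -0.3085, 0.0616]
tcp_rot: [0.985, 0.174, -0.0, -0.0]
contact_force: [-0.8, 0.1, 0.8]
opening: 0.001
finger_force: 0.0
```

```bash
python3 tip.py
```

```text
tip scene rows [(222, 97), (224, 96), (226, 96), (228, 97), (230, 98)]
diff rows [65, 61, 45, 31, 24, 29, 28, 23, 37, 61, 51, 23, 38, 34, 20, 26, 12, 8, 6, 7, 22]
wrist [99.0, 98.0, 98.0, 97.0, 96.0, 96.0, 95.0, 94.0, 94.0, 93.0, 91.0, 42.0, 43.0, 42.0, 42.0, 41.0, 41.0, 40.0, 39.0, 39.0, 39.0]
[ 0.2  0.2 -0.6] [ 0.4718 -0.3086  0.0619] 11.05
```

View pics/now.png

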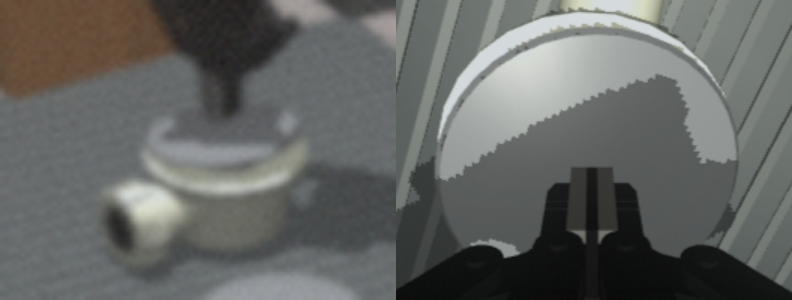

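The tip sits near the middle of the cover. Now I'll press down.

move_arm(plan=[0,0,-1,0,0,0,0,0,0,-1,0,0,0,0,0,0,-1,0,0,0,0,0,0,0,0,0,0,0])

```text
time: 11.45
eef_pos: [0.4717, -0.308, 0.059]
tcp_rot: [0.985, 0.174, -0.0, -0.0]
contact_force: [0.3, -0.5, 0.3]
opening: -0.001
finger_force: 0.0
```

move_arm(plan=[0,0,-1,0,0,0,0,0,0,0,0,0,0,0])

```text
time: 11.65
eef_pos: [0.4718, -0.308, 0.0581]
tcp_rot: [0.985, 0.174, -0.0, -0.0]
contact_force: [0.3, -0.1, -0.6]
opening: -0.0
finger_force: 0.0
```

move_arm(plan=[0,0,-1,0,0,0,0,0,0,0,0,0,0,0])

```text
time: 11.85
eef_pos: [0.4718, -0.308, 0.0571]
tcp_rot: [0.985, 0.174, -0.0, -0.0]
contact_force: [-0.5, 0.6, -0.1]
opening: 0.001
finger_force: 0.0
```

move_arm(plan=[0,0,-1,0,0,0,0,0,0,0,0,0,0,0])

```text
time: 12.05
eef_pos: [0.4718, -0.308, 0.0561]
tcp_rot: [0.985, 0.174, -0.0, -0.0]
contact_force: [0.1, 0.1, -0.2]
opening: -0.003
finger_force: 0.0
```

move_arm(plan=[0,0,-1,0,0,0,0,0,0,0,0,0,0,0])

```text
time: 12.25
eef_pos: [0.472, -0.3082, 0.0557]
tcp_rot: [0.985, 0.174, 0.0, -0.0]
contact_force: [-0.3, 1.5, 2.6]
opening: -0.001
finger_force: 1.3
```

move_arm(plan=[0,0,-1,0,0,0,0,0,0,0,0,0,0,0])

```text
time: 12.45
eef_pos: [0.4722, -0.3081, 0.0554]
tcp_rot: [0.985, 0.174, 0.0, -0.0]
contact_force: [-1.2, 1.6, 5.9]
opening: 0.003
finger_force: 3.1
```

move_arm(plan=[0,0,-1,0,0,0,0,0,0,0,0,0,0,0])

```text
time: 12.65
eef_pos: [0.4723, -0.3078, 0.0547]
tcp_rot: [0.985, 0.174, 0.0, -0.0]
contact_force: [-1.9, 3.0, 8.6]
opening: -0.003
finger_force: 3.9
```

move_arm(plan=[0,0,-1,0,0,0,0,0,0,0,0,0,0,0])

```text
time: 12.85
eef_pos: [0.4722, -0.3074, 0.0538]
tcp_rot: [0.985, 0.174, 0.0, -0.001]
contact_force: [-1.9, 4.7, 9.1]
opening: -0.002
finger_force: 4.3
```

move_arm(plan=[0,0,-1,0,0,0,0,0,0,-1,0,0,0,0,0,0,0,0,0,0,0])

```text
time: 13.15
eef_pos: [0.472, -0.3068, 0.0518]
tcp_rot: [0.985, 0.174, -0.0, -0.002]
contact_force: [-2.8, 6.0, 10.0]
opening: -0.002
finger_force: 5.1
```

move_arm(plan=[0,0,-1,0,0,0,0,0,0,0,0,0,0,0])

```text
time: 13.35
eef_pos: [0.4719, -0.3065, 0.0508]
tcp_rot: [0.985, 0.174, -0.0, -0.002]
contact_force: [-2.6, 6.9, 11.3]
opening: 0.003
finger_force: 5.5
```

move_arm(plan=[0,0,-1,0,0,0,0,0,0,0,0,0,0,0])

```text
time: 13.55
eef_pos: [0.4719, -0.3066, 0.0499]
tcp_rot: [0.985, 0.174, -0.0, -0.002]
contact_force: [-2.8, 7.9, 11.2]
opening: 0.001
finger_force: 5.8
```

move_arm(plan=[0,0,-1,0,0,0,0,0,0,0,0,0,0,0])

```text
time: 13.75
eef_pos: [0.4718, -0.3065, 0.0492]
tcp_rot: [0.985, 0.174, -0.0, -0.002]
contact_force: [-4.6, 8.0, 13.3]
opening: -0.003
finger_force: 6.9
```

move_arm(plan=[0,0,-1,0,0,0,0,0,0,0,0,0,0,0])

```text
time: 13.95
eef_pos: [0.4718, -0.3065, 0.0491]
tcp_rot: [0.985, 0.174, -0.001, -0.002]
contact_force: [-6.3, 9.0, 16.1]
opening: 0.002
finger_force: 8.9
```

move_arm(plan=[0,0,-1,0,0,0,0,0,0,0,0,0,0,0])

```text
time: 14.15
eef_pos: [0.4719, -0.3065, 0.049]
tcp_rot: [0.985, 0.174, -0.001, -0.002]
contact_force: [-6.6, 10.4, 21.9]
opening: -0.003
finger_force: 11.0
```

move_arm(plan=[0,0,-1,0,0,0,0,0,0,0,0,0,0,0])

```text
time: 14.35
eef_pos: [0.4719, -0.3065, 0.0489]
tcp_rot: [0.985, 0.174, -0.001, -0.003]
contact_force: [-8.7, 12.0, 26.0]
opening: 0.001
finger_force: 13.2
```

Solid at 26 N with about 7 mm of travel, so it's home. I'll lift and lightly check the opposite rim.

move_arm(plan=[0,0,6,0,0,0,0,0,0,10,0,0,0,0,0,0,6,0,0,0,0,-7.5,21,0,0,0,0,0,-7.5,21,0,0,0,0,0,0,0,-4,0,0,0,0,0,0,-5,0,0,0,0,0,0,-4,0,0,0,0,0,0,0,0,0,0,0])

```text
time: 15.25
eef_pos: [0.4566, -0.2665, 0.0523]
tcp_rot: [0.985, 0.174, -0.0, -0.001]
contact_force: [-0.6, -0.2, -0.4]
opening: -0.003
finger_force: 0.0
```

move_arm(plan=[0,0,-1,0,0,0,0,0,0,-1,0,0,0,0,0,0,0,0,0,0,0])

```text
time: 15.55
eef_pos: [0.4569, -0.2663, 0.0511]
tcp_rot: [0.985, 0.174, -0.0, -0.0]
contact_force: [0.4, 0.0, -0.2]
opening: -0.001
finger_force: 0.0
```

move_arm(plan=[0,0,-1,0,0,0,0,0,0,0,0,0,0,0])

```text
time: 15.75
eef_pos: [0.4568, -0.2661, 0.0502]
tcp_rot: [0.985, 0.174, -0.0, -0.0]
contact_force: [-0.1, 0.4, -0.3]
opening: 0.002
finger_force: 0.0
```

move_arm(plan=[0,0,-1,0,0,0,0,0,0,0,0,0,0,0])

```text
time: 15.95
eef_pos: [0.4568, -0.266, 0.0491]
tcp_rot: [0.985, 0.174, -0.0, -0.0]
contact_force: [0.6, 0.0, -0.9]
opening: -0.0
finger_force: 0.0
```

move_arm(plan=[0,0,-1,0,0,0,0,0,0,0,0,0,0,0])

```text
time: 16.15
eef_pos: [0.4568, -0.266, 0.0481]
tcp_rot: [0.985, 0.174, -0.0, -0.0]
contact_force: [-0.5, 0.5, 0.3]
opening: 0.001
finger_force: 0.0
```

move_arm(plan=[0,0,-1,0,0,0,0,0,0,0,0,0,0,0])

```text
time: 16.35
eef_pos: [0.457, -0.2662, 0.0475]
tcp_rot: [0.985, 0.174, 0.0, 0.0]
contact_force: [-1.0, 0.2, 1.1]
opening: -0.003
finger_force: 0.8
```

move_arm(plan=[0,0,-1,0,0,0,0,0,0,0,0,0,0,0])

```text
time: 16.55
eef_pos: [0.457, -0.2662, 0.0472]
tcp_rot: [0.985, 0.174, -0.0, -0.0]
contact_force: [-2.4, 1.9, 5.4]
opening: 0.001
finger_force: 3.1
```

move_arm(plan=[0,0,-1,0,0,0,0,0,0,0,0,0,0,0])

```text
time: 16.75
eef_pos: [0.4571, -0.2663, 0.047]
tcp_rot: [0.985, 0.174, -0.0, -0.0]
contact_force: [-3.7, 3.8, 9.8]
opening: 0.002
finger_force: 5.3
```

The rim is solid, so I'll retreat and hand in.

move_arm(plan=[0,0,10,0,0,0,0,0,0,30,0,0,0,0,0,0,40,0,0,0,0,0,0,40,0,0,0,0,0,0,0,0,0,0,0,0,0,0,0,0,0,0,0,0,0,0,0,0,0])

```text
time: 17.45
eef_pos: [0.4561, -0.2655, 0.1638]
tcp_rot: [0.985, 0.174, -0.001, -0.001]
contact_force: [0.3, 0.8, -0.4]
opening: -0.0
finger_force: 0.0
```

```bash
python3 -c "
from h import *
print(ctrl.get_state()['eef_pos'],ctrl.get_state()['contact_force']); print(order.sign_off())"
```

```text
[ 0.45611665 -0.26545942  0.16383128] [ 0.316152    0.83315138 -0.40116001]
the job is handed in; nothing more can be done
None
```

The loose cover, the one farthest to the robot's right (y ≈ -0.31 m), rocked under a light rim press. I then pressed it home in the middle and it felt solid on the opposite rim; the job is handed in at about 17.5 s, with the other three covers judged home by eye, not pressed.

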